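Return the tool hanger to its curved rail

TASK

Put the loose aluminium tool hanger back on the curved tool rail: pick it up by the tab on its top, thread its bore over the rail's free end, and slide it round the bend, turning it as the rod turns, until it is fully home against the end stop. Go gently so that it never jams or bangs (more than about 20 N against the rail or stop is too much), press it against the stop for a moment with about 10 N so that you know it is seated, then let go and leave it hanging there. Leave the bottles, the jar and the tattoo machine where they are.

Things in the scene. Friction and masses are not known exactly. Their poses are not given: they have to be found in the camera images.
- rail: fixed tool rail: base plate, 14 mm post and a rigid level steel rod, 10 mm diameter, axis 130 mm above the surface. Origin on the surface under the post's axis, z up. In its frame (mm) the rod's axis runs from the post (0, 0) along -x to (-120, 0), then in a quarter circle of 100 mm radius about (-120, -100) to (-220, -100), then along -y to its rounded free end (-220, -150).
- rail_tip (a point): the very end of the rod's free end (rounded, 5 mm radius), on the rod's axis; axes of the rail. From here a part travels along +y, turns 90 degrees to the right in the bend, and goes on along +x to the stop.
- rail_bend (a point): the point of the rod's axis at the middle of the bend; axes of the rail
- buffer (a joint): the hanger's end stop: a black ring, 26 mm across, in front of a dark clamp ring, on the rod's straight part before the post. The clamp sits each time at another place: the ring's face is 30 to 90 mm before the post's axis, and its place is not reported. Value: how far the ring is pressed in towards the post, 0 (free) to 1.5 mm; a spring resists with 8 N per mm, beyond it is solid.
- hanger: loose aluminium tool hanger, about 160 g, 108 mm tall, standing, same either way round. Foot 44 mm along x, 54 along y, 10 high; stem; bushing 26 mm across and 30 long with a plain 12 mm bore along x, its axis 55 mm above the underside; on top a flat grip tab, 26 mm along x, 10 thick along y, from 68 to 108 mm height. Origin: centre of the underside; z up. On the rod it hangs upright by itself.
- hanger_bore (a point): the middle of the hanger's bore, on its axis, 55 mm above its underside; axes of the hanger. When the hanger is home this point lies 15 mm before the ring's face.
- ink_amber: small amber-and-black pigment bottle, 29 mm across, 86 mm tall, standing; origin at the centre of its underside. Bystander.
- ink_orange: small white pigment bottle with an orange label, 29 mm across, 96 mm tall, standing; origin at the centre of its underside. Bystander.
- jar_red: screw-lid jar with a red lid, 63 mm across, 55 mm tall, standing; origin at the centre of its underside. Bystander.
- tattoo_machine: black rotary tattoo machine lying on the surface, 191 x 44 x 40 mm; origin under its middle. Bystander.
There are look-alikes about, which are no part of the job. Of the things that look like the hanger, the middle-sized one is meant.

How it is judged:
By the outcome, as a careful person would: the job done as asked, in the order asked, and still so for the second after the job is handed in, with the robot touching nothing.
It also fails if it takes over 70 s, if anything falls off the work surface, if the arm or the gripper's body presses on something with over 40 N, if the wrist force passes 120 N, or if a joint passes its speed limit or range.

ROBOT

A 6-joint arm with a two-finger parallel gripper is mounted at the origin on a cart in front of the work surface, level with it; the furniture and walls round the work are solid. World frame = base frame: x ahead of the robot, y to its left, z up, the work surface at z = 0. Lengths are in m, angles in rad, forces in N, time in s.
With the tool pointing down it reaches from about 0.425 to 0.95 m from the base axis. Payload 3.5 kg.
Tool frame: the origin (TCP) lies between the finger pads; the fingertips stand 14 mm ahead of it and the grasp point (between the pads) lies 5 mm behind it (ctrl.tip_extent is the distance from the TCP to the fingertips, in m); x points along the fingers, z is the direction in which the jaws open and shut, and the axes are right-handed (so a half turn about x gives the same grasp; the last joint's range is limited). The gripper opens to 85 mm and grips with 20 to 120 N. Pads are 22 mm wide; open, the fingers measure 114 mm over their backs; the gripper's body (76 mm by 85 mm) begins 54 mm behind the grasp point. The pads swing forward as they close: fully open they stand 13 mm farther back than shut.
Start: joints at [-1.413, 0.286, 1.577, -0, 1.279, -0.15], TCP at [0.205, -0.643, 0.245] pointing down, gripper open.
Joint ranges: [-2.77, 2.77], [-0.9, 2.22], [0.21, 2.48], [-1.53, 4.67], [0.24, 2.81], [-2.84, 2.84]. Speed limits (rad/s): [2.79, 2.79, 3.14, 3.14, 3.14, 3.14].

INTERFACE

Orientations are given as a unit quaternion [x, y, z, w].
In Python, from plant import ctrl gives the robot as it stands.
- The arm moves only by the tool move_arm, never from a script. Its argument "commands" is one flat list of numbers, 4 for each row, row after row: the shift along the tool's x, y, z in units of 25 mm (1.0 is 25 mm), then the turn about the tool's x in units of 5 degrees (1.0 is 5 degrees). A call has 1 to 20 rows; each row shifts and turns the commanded pose from where the row before left it, along the tool's axes as they then stand; what a row does not reach is not made up. A row lasts 1/8 s, in which the tool goes at most 62.5 mm and 10.7 degrees, less where a joint would pass 70% of its speed; a pose out of reach is approached as far as the arm can. A call is refused whole if a number of a shift passes 1 or a number of a turn 1, either way. A call with a gripper value outside its range is refused whole. "jaw" is the finger opening in mm, from 0 to 85.4, set as the call begins (left out, the last holds). The fingers move at their own pace and stop on an object; "force" is the grip in N (left out, the last holds). Time passes only in rows, so rows that do not move let the fingers close. It gives the time, the measured TCP pose, the force and the opening at its end, in the units of the state.
- ctrl.get_state(): the state, without advancing time (a new reading comes with each control period).
- ctrl.read_camera(name): name is "side" or "top"; returns the picture (420x560x3 uint8, red, green, blue); there is no depth.
- ctrl.get_calibration(name): a dict with "camera_matrix" (3x3 intrinsics, pixels), "camera_from_world" (4x4, takes a point from world to camera coordinates). Camera axes: x right, y down, z forward; pixel columns grow to the right and rows downward; lengths in m; the calibration is good to about 2 mm. A picture is of the moment at which its call begins. get_calibration takes no time and is no camera call.
- ctrl.sign_off(): hands the job in, once; it reports no verdict.
The state is a dict: "time": time; "qpos": joint angles; "dq": joint speeds; "joint_efforts": joint torques, N m; "eef_pos": TCP position; "tcp_rot": TCP orientation; "contact_force": force on the tool from outside, world axes, zero at the start; "wrist_torque": the same for the moment, N m; "opening": opening from 0.0 (shut) to 1.0 (fully open).
Only numpy, scipy, OpenCV 4.12 (cv2) and the standard library are available. Lean on these libraries where they do the work, as an engineer would, in place of code of your own. Each camera call takes 0.05 s, during which the arm holds its last target.

## Working session

There is one attempt and no reset: what is moved stays moved. The work goes in short steps, Python scripts to look and compute and a tool call to move; the robot and the scene stay as the last step left them, time stands still between calls to the robot, and variables do not carry over. Pictures are saved under pics/ and viewed, and the job is handed in when it is done.

Besides the shell and the picture viewer there is one more tool, called after ">>>" by a JSON object that holds its "method" and its "body", one argument or row to a line. move_arm: Moves the arm, as the interface text tells. Its arguments: {"type":"object","properties":{"commands":{"type":"array"},"jaw":{"type":"number"},"force":{"type":"number"}},"required":["commands"]}

```bash
ls; mkdir -p pics; python3 - <<'E'
from plant import ctrl
import cv2
for n in ("side","top"):
    im=ctrl.read_camera(n); cv2.imwrite(f"pics/{n}0.png",cv2.resize(im[:,:,::-1],None,fx=1.4,fy=1.4,interpolation=cv2.INTER_CUBIC))
    cv2.imwrite(f"pics/raw_{n}0.png",im[:,:,::-1])
    c=ctrl.get_calibration(n); print(n,c)
print(ctrl.get_state(), ctrl.tip_extent)
E
```

```text
pics
side {'camera_matrix': array([[416.67514437,   0.        , 274.66524585],
       [  0.        , 416.67514437, 215.23930352],
       [  0.        ,   0.        ,   1.        ]]), 'camera_from_world': array([[ 0.95944633, -0.28171061,  0.01009327, -0.5415695 ],
       [-0.18595497, -0.65942097, -0.72841247,  0.08436666],
       [ 0.21185724,  0.69699578, -0.68506452,  0.91761246],
       [ 0.        ,  0.        ,  0.        ,  1.        ]])}
top {'camera_matrix': array([[449.22322854,   0.        , 280.05097674],
       [  0.        , 449.22322854, 201.38009937],
       [  0.        ,   0.        ,   1.        ]]), 'camera_from_world': array([[ 0.00625816, -0.99990629, -0.01217568, -0.1160163 ],
       [-0.98380714, -0.00397548, -0.17918623,  0.56446122],
       [ 0.17912103,  0.01309989, -0.98373983,  0.95481211],
       [ 0.        ,  0.        ,  0.        ,  1.        ]])}
{'time': 0.1, 'qpos': array([-1.41300189e+00,  2.87116092e-01,  1.57806292e+00,  5.71843112e-06,
        1.27861145e+00, -1.49986256e-01]), 'dq': array([-0.00048291, -0.00013965, -0.00481704, -0.00167466,  0.00041548,
        0.0005053 ]), 'joint_efforts': array([ 6.18972008e-04, -4.07296515e+01, -2.93699455e+01, -1.74267843e-04,
        3.42941661e-03, -1.70189089e-06]), 'eef_pos': array([ 0.20443363, -0.64268956,  0.24404196]), 'tcp_rot': array([ 0.41799818,  0.57128248, -0.41690083,  0.57018202]), 'contact_force': array([-0.59107237, -0.83046778,  0.21842116]), 'wrist_torque': array([-0.02255931, -0.02595135, -0.00883692]), 'opening': 1.0028361845830456} 0.014
```

View pics/side0.png

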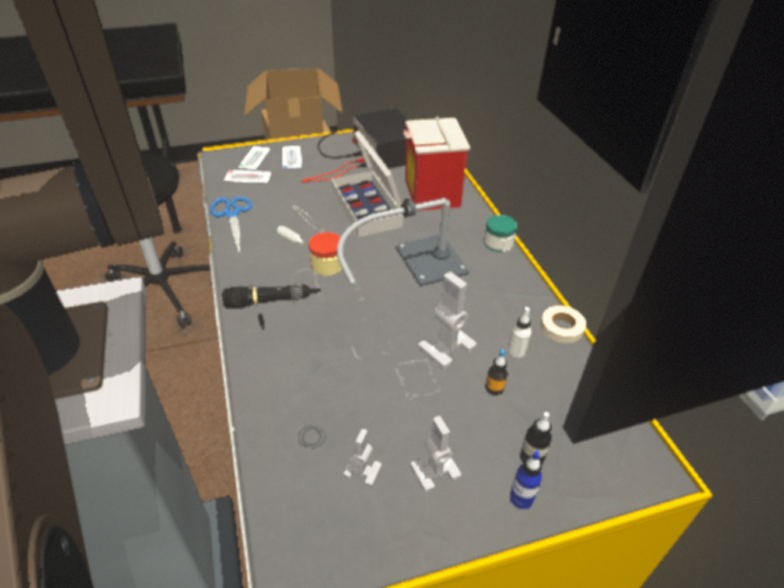

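View pics/top0.png

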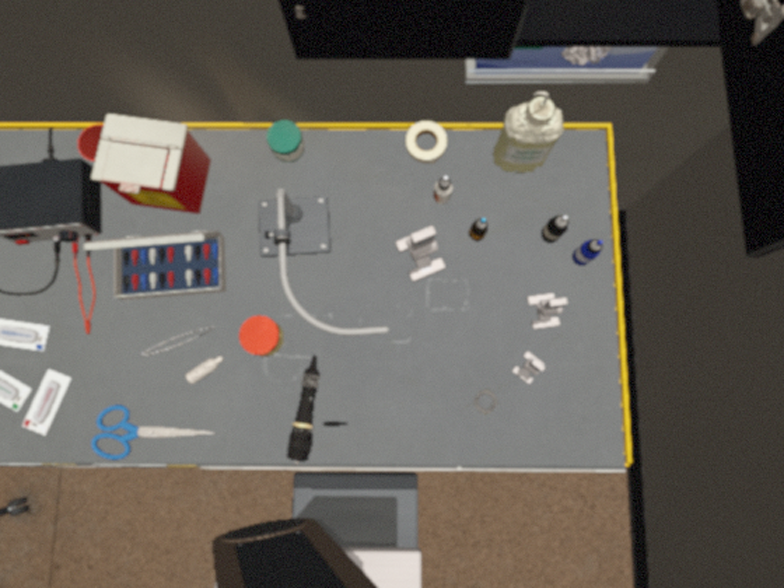

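The middle-sized hanger looks to be the one at top-view (547,310). I'll zoom in to measure it.

```bash
python3 - <<'E'
import cv2
t=cv2.imread("pics/raw_top0.png"); s=cv2.imread("pics/raw_side0.png")
def crop(im,x0,y0,x1,y1,f,n):
    cv2.imwrite(n,cv2.resize(im[y0:y1,x0:x1],None,fx=f,fy=f,interpolation=cv2.INTER_CUBIC))
crop(t,350,190,425,290,8,"pics/c1.png")   # medium
crop(t,180,120,290,250,4.5,"pics/c2.png")
crop(s,235,285,345,360,7,"pics/c3.png")
crop(s,230,130,350,210,6.5,"pics/c4.png")
E
```

```text
(no output)
```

View pics/c1.png

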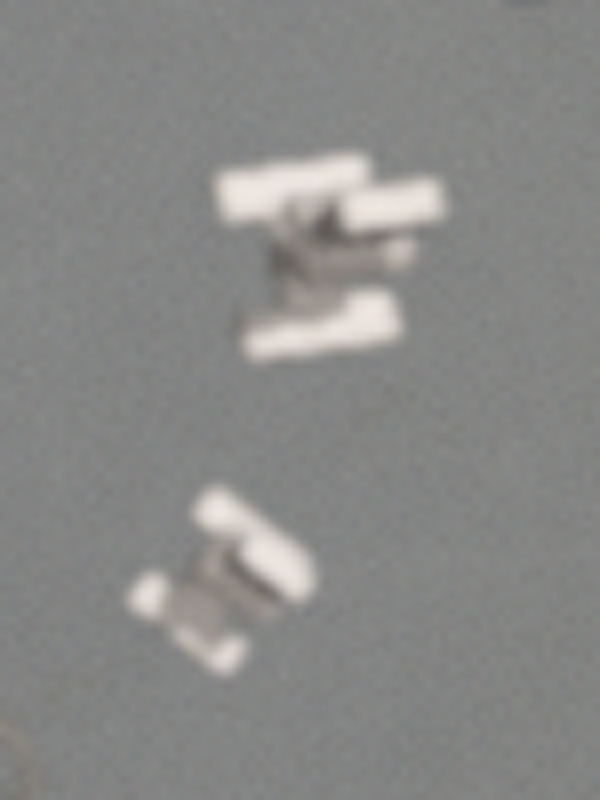

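View pics/c2.png

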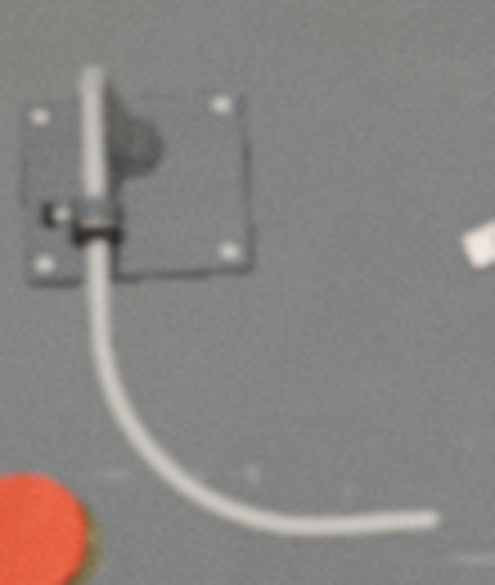

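View pics/c3.png

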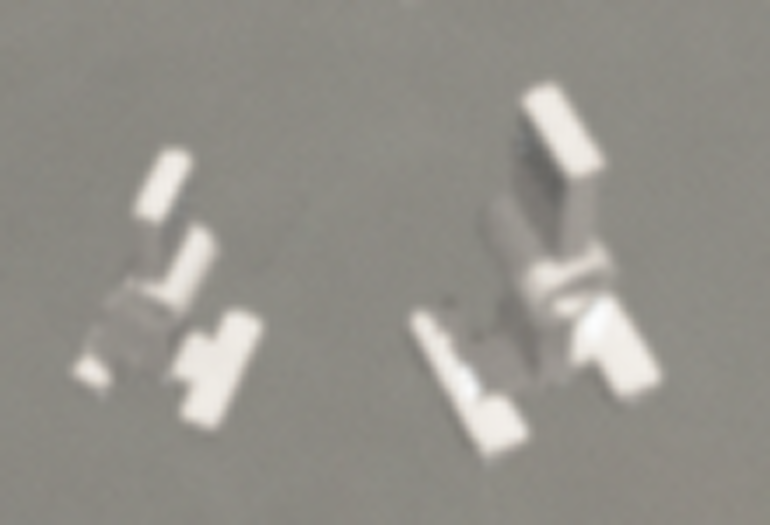

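View pics/c4.png

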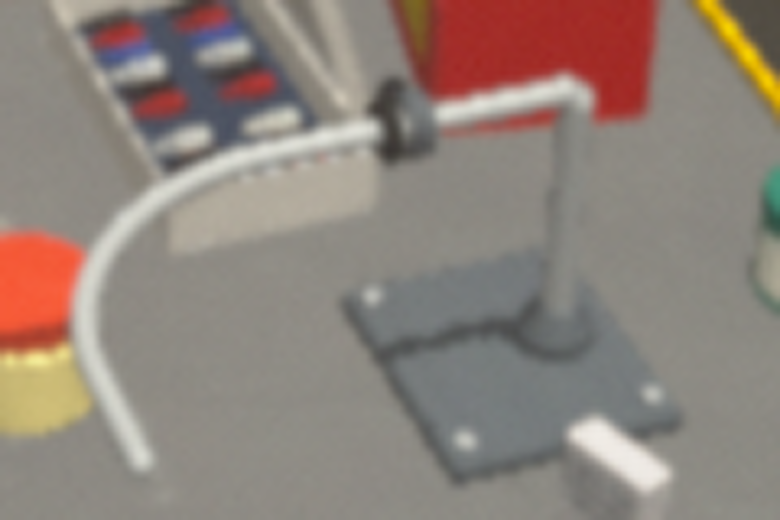

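```bash
cat > h.py <<'E'
import numpy as np, cv2
from scipy.optimize import least_squares
from plant import ctrl
CAL={n:ctrl.get_calibration(n) for n in ("side","top")}
def proj(n,P):
    P=np.atleast_2d(P); c=CAL[n]; R=c["camera_from_world"]
    q=P@R[:3,:3].T+R[:3,3]; q=q@c["camera_matrix"].T
    return q[:,:2]/q[:,2:]
def place(p,L):
    c,s=np.cos(p[2]),np.sin(p[2]); L=np.atleast_2d(L)
    return np.c_[p[0]+c*L[:,0]-s*L[:,1],p[1]+s*L[:,0]+c*L[:,1],L[:,2]]
def railpt(s):  # s in m from post
    s=np.atleast_1d(s); o=[]
    for v in s:
        if v<.12:o.append((-v,0,.13))
        elif v<.12+.05*np.pi:
            a=(v-.12)/.1; o.append((-.12-.1*np.sin(a),-.1+.1*np.cos(a),.13))
        else:o.append((-.22,-.1-(v-.12-.05*np.pi),.13))
    return np.array(o)
def uncrop(pts,f,x0,y0):
    return (np.array(pts,float)+.5)/f-.5+[x0,y0]
E
cat > fit.py <<'E'
from h import *
L=.12+.05*np.pi+.05
tt=uncrop([(439,518)],4.5,180,120); ts=uncrop([(143,466)],6.5,230,130)
ims={n:cv2.GaussianBlur(cv2.imread(f"pics/raw_{n}0.png",0),(0,0),.6).astype(np.float32) for n in CAL}
sr={"top":np.r_[np.linspace(.07,L-.01,60)],"side":np.linspace(.125,L-.01,40)}
def cl(n,p):
    s=sr[n];A=proj(n,place(p,railpt(s)));B=proj(n,place(p,railpt(s+.001)))
    t=B-A;t/=np.linalg.norm(t,axis=1)[:,None];nn=np.c_[-t[:,1],t[:,0]]
    o=np.arange(-9,9.1,.25);G=A[:,None]+o[None,:,None]*nn[:,None]
    v=cv2.remap(ims[n],G[...,0].astype(np.float32),G[...,1].astype(np.float32),cv2.INTER_LINEAR)
    b=np.median(v,axis=1)[:,None];w=np.clip(v-b-25,0,None)
    k=w.sum(1)>100
    d=(w*o).sum(1)/np.maximum(w.sum(1),1)
    return A+d[:,None]*nn,nn,k
p=np.array([.62,-.0,.0])
def tipres(p): 
    T=place(p,railpt(L)); return np.r_[(proj("top",T)-tt)[0],(proj("side",T)-ts)[0]]
T0=np.array([[*a] for a in uncrop([(92,180),(108,360),(200,490),(439,518)],4.5,180,120)])
def r0(p): return (proj("top",place(p,railpt([.08,.14+.0,.22,L])))-T0).ravel()
p=least_squares(r0,p).x; print("init",p)
for use in (("top",),("side",),("top","side")):
  q=p.copy()
  for it in range(6):
    D={n:cl(n,q) for n in use}
    def r(x):
        o=[]
        for n in use:
            C,nn,k=D[n];A=proj(n,place(x,railpt(sr[n])));o.append((((A-C)*nn).sum(1))[k]*.3)
        t=tipres(x); 
        o.append((t[:2] if use==("top",) else t[2:] if use==("side",) else t)*1.5)
        return np.concatenate(o)
    q=least_squares(r,q,loss="soft_l1").x
  print(use,q.round(4),"tip",place(q,railpt(L)).round(4),"tipres",tipres(q).round(2),"rms",np.sqrt(np.mean(r(q)**2)).round(3),[D[n][2].sum() for n in use])
np.save("rail.npy",q)
# clamp ring face
# hanger
ct=uncrop([(338,192),(440,178),(447,213),(345,228)],8,350,190)   # tab top
cs=uncrop([(523,97),(553,84),(606,162),(570,178)],7,235,285)
ft=uncrop([(215,175),(368,153),(405,338),(247,362)],8,350,190)
# local: hanger; top view right=-y world up=+x
def loc(a,b,z): return np.array([(a,b,z),(-a,b,z),(-a,-b,z),(a,-b,z)])
def hr(x,use):
    o=[]
    # hanger x (bore) ~ along world -y.. yaw ~ pi/2 : local(+x)->world +y (left), local +y -> world -x (down)
    tab=place(x,loc(.013,-.005,.108)); foot=place(x,loc(.022,-.027,.010))
    if "t" in use:o+=[proj("top",tab)-ct]
    if "f" in use:o+=[proj("top",foot)-ft]
    if "s" in use:
        # side order: found by nearest
        S=proj("side",tab); d=[S[np.argmin(((S-c)**2).sum(1))]-c for c in cs-cs.mean(0)+S.mean(0)]
        o+=[S.mean(0)[None]-cs.mean(0)[None]]; o+=[np.array(d)]
    return np.concatenate(o).ravel()
for use in ("t","f","tf","s","tfs"):
    x=least_squares(hr,[.48,-.5,np.pi/2],args=(use,)).x
    print(use,x.round(4),np.abs(hr(x,use)).max().round(2))
np.save("hanger.npy",x)
E
python3 fit.py
```

```text
init [0.70179571 0.04930888 0.01745847]
('top',) [0.6906 0.0565 0.0707] tip [[ 0.4817 -0.1087  0.13  ]] tipres [-0.01 -0.01 -0.03  0.21] rms 0.048 [np.int64(57)]
('side',) [0.6921 0.0557 0.0635] tip [[ 0.4821 -0.108   0.13  ]] tipres [-0.38 -0.18  0.05 -0.05] rms 0.05 [np.int64(24)]
('top', 'side') [0.6911 0.0563 0.0688] tip [[ 0.4819 -0.1085  0.13  ]] tipres [-0.12 -0.08  0.01  0.14] rms 0.074 [np.int64(57), np.int64(24)]
t [ 0.5268 -0.3617  1.7163] 0.25
f [ 0.526  -0.3618  1.7189] 0.41
tf [ 0.5264 -0.3618  1.7185] 0.45
s [ 0.5271 -0.3642  1.7158] 0.59
tfs [ 0.5266 -0.3621  1.7181] 0.98
```

```bash
cat > ring.py <<'E'
from h import *
from scipy.spatial.transform import Rotation as Ro
p=np.load("rail.npy")
for n,(x0,y0,w,h) in {"top":(185,150,40,40),"side":(270,125,50,40)}.items():
    im=cv2.imread(f"pics/raw_{n}0.png"); f=14
    c=cv2.resize(im[y0:y0+h,x0:x0+w],None,fx=f,fy=f,interpolation=cv2.INTER_CUBIC)
    for s,col in ((.04,(255,0,0)),(.05,(0,255,255)),(.06,(0,255,0)),(.07,(0,0,255)),(.08,(255,0,255))):
        a=np.linspace(0,2*np.pi,40)
        P=place(p,np.c_[np.full(40,-s),.013*np.cos(a),.13+.013*np.sin(a)])
        q=((proj(n,P)-[x0,y0]+.5)*f-.5).astype(int)
        cv2.polylines(c,[q],True,col,1)
    cv2.imwrite(f"pics/ring_{n}.png",c)
s=ctrl.get_state();R=Ro.from_quat(s["tcp_rot"]).as_matrix();print(R.round(3));print("psi",np.arctan2(R[1,2],R[0,2]))
E
python3 ring.py
```

```text
[[-0.     0.953  0.303]
 [ 0.002  0.303 -0.953]
 [-1.     0.    -0.002]]
psi -1.2630169240360625
```

View pics/ring_top.png

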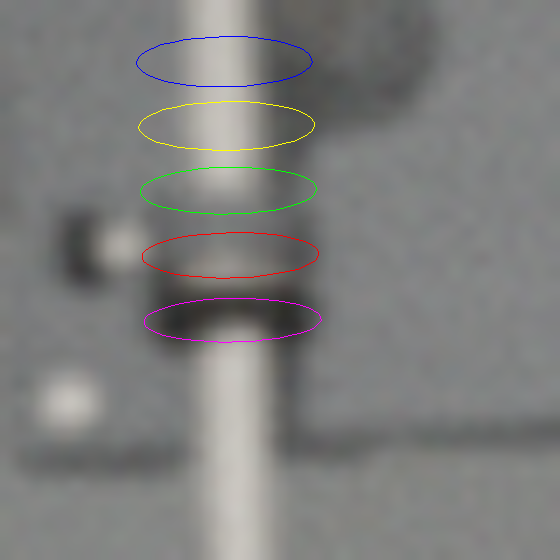

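View pics/ring_side.png

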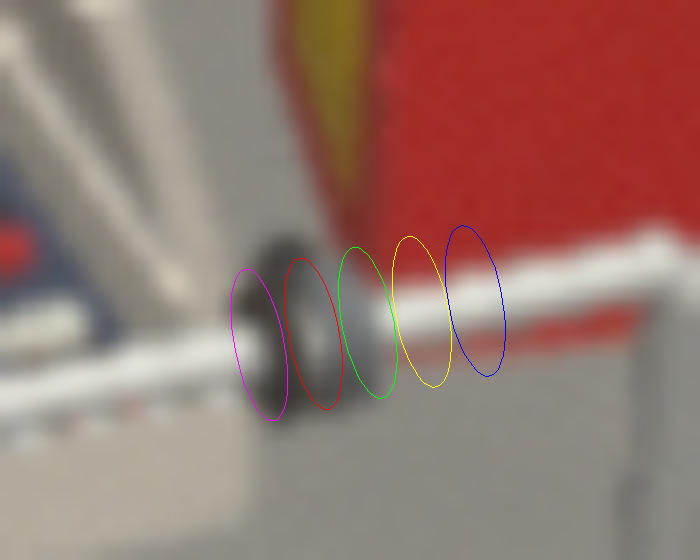

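```bash
cat >> h.py <<'E'
from scipy.spatial.transform import Rotation as Ro
def pose(s=None):
    s=s or ctrl.get_state();R=Ro.from_quat(s["tcp_rot"]).as_matrix()
    return np.r_[s["eef_pos"],np.arctan2(R[1,2],R[0,2])]
def plan(path,start=None,dec=2):
    """path: list of (x,y,z,psi) successive row targets"""
    c=np.array(pose() if start is None else start,float);out=[]
    for t in path:
        t=np.array(t,float);d=t[:3]-c[:3];ps=c[3]
        y=np.array([-np.sin(ps)*-1, -np.cos(ps)*1,0]) # y = z x x ; x=-Z
        z=np.array([np.cos(ps),np.sin(ps),0]);x=np.array([0,0,-1.]);y=np.cross(z,x)
        r=np.r_[d@x/.025,d@y/.025,d@z/.025,-(t[3]-ps)/np.radians(5)]
        r=np.round(r,dec)+0.
        out.append(r);c=np.r_[c[:3]+.025*(r[0]*x+r[1]*y+r[2]*z),ps-np.radians(5)*r[3]]
    o=np.array(out);print("max",np.abs(o).max(0),"end",c.round(4))
    print([float(v) for v in o.ravel()]);return c
def lin(a,b,n): a=np.array(a);b=np.array(b);return [a+(b-a)*(i+1)/n for i in range(n)]
E
python3 - <<'E'
from h import *
p=pose();h=np.load("hanger.npy")
plan(lin(p,[h[0],h[1],.22,h[2]-np.pi/2],20))
E
```

```text
max [0.05 0.86 0.69 0.81] end [ 0.5267 -0.3621  0.22    0.1472]
[0.05, 0.78, -0.34, -0.81, 0.05, 0.81, -0.28, -0.81, 0.04, 0.82, -0.23, -0.8, 0.05, 0.84, -0.17, -0.81, 0.05, 0.85, -0.1, -0.81, 0.05, 0.85, -0.05, -0.81, 0.05, 0.86, 0.01, -0.81, 0.04, 0.85, 0.07, -0.8, 0.05, 0.84, 0.14, -0.81, 0.05, 0.84, 0.19, -0.81, 0.05, 0.81, 0.25, -0.81, 0.05, 0.8, 0.3, -0.81, 0.05, 0.77, 0.37, -0.8, 0.04, 0.75, 0.41, -0.81, 0.05, 0.72, 0.47, -0.81, 0.05, 0.68, 0.51, -0.81, 0.05, 0.64, 0.57, -0.81, 0.05, 0.6, 0.6, -0.8, 0.04, 0.56, 0.65, -0.81, 0.05, 0.51, 0.69, -0.81]
```

>>> {"method": "move_arm", "body": {
  "commands": [0.05,0.78,-0.34,-0.81,0.05,0.81,-0.28,-0.81,0.04,0.82,-0.23,-0.8,0.05,0.84,-0.17,-0.81,0.05,0.85,-0.1,-0.81,0.05,0.85,-0.05,-0.81,0.05,0.86,0.01,-0.81,0.04,0.85,0.07,-0.8,0.05,0.84,0.14,-0.81,0.05,0.84,0.19,-0.81,0.05,0.81,0.25,-0.81,0.05,0.8,0.3,-0.81,0.05,0.77,0.37,-0.8,0.04,0.75,0.41,-0.81,0.05,0.72,0.47,-0.81,0.05,0.68,0.51,-0.81,0.05,0.64,0.57,-0.81,0.05,0.6,0.6,-0.8,0.04,0.56,0.65,-0.81,0.05,0.51,0.69,-0.81],
  "jaw": 45,
  "force": 30
}}

```text
time: 2.6
eef_pos: [0.5278, -0.3617, 0.2213]
tcp_rot: [-0.054, 0.705, 0.054, 0.705]
contact_force: [-0.5, -0.8, 0.6]
opening: 0.527
```

>>> {"method": "move_arm", "body": {
  "commands": [0,0,0,0,0,0,0,0]
}}

```text
time: 2.85
eef_pos: [0.5267, -0.3628, 0.2213]
tcp_rot: [-0.052, 0.705, 0.052, 0.705]
contact_force: [0.0, 0.0, 0.6]
opening: 0.527
```

```bash
python3 - <<'E'
from h import *
s=ctrl.get_state();print(s["time"],pose().round(4),s["opening"],s["contact_force"].round(2))
h=np.load("hanger.npy")
for n in CAL: 
    im=ctrl.read_camera(n)[:,:,::-1]; cv2.imwrite(f"pics/raw_{n}1.png",im)
a=cv2.imread("pics/raw_top1.png")[150:310,330:450];b=cv2.imread("pics/raw_side1.png")[220:380,240:360]
cv2.imwrite("pics/v1.png",cv2.resize(np.hstack([a,b]),None,fx=3.3,fy=3.3,interpolation=cv2.INTER_CUBIC))
plan(lin(pose(),[h[0],h[1],.087,h[2]-np.pi/2],10))
E
```

```text
2.85 [ 0.5267 -0.3628  0.2213  0.1473] 0.5273455658869808 [0.01 0.   0.6 ]
max [0.54 0.01 0.01 0.01] end [ 0.5267 -0.3621  0.0869  0.1472]
[0.54, 0.0, 0.0, 0.0, 0.54, 0.01, 0.0, 0.0, 0.53, 0.0, 0.0, 0.0, 0.54, 0.01, 0.01, 0.0, 0.54, 0.0, 0.0, -0.01, 0.54, 0.0, 0.0, 0.0, 0.53, 0.01, 0.0, 0.0, 0.54, 0.0, 0.0, 0.0, 0.54, 0.01, 0.0, 0.0, 0.54, 0.0, 0.01, 0.0]
```

View pics/v1.png

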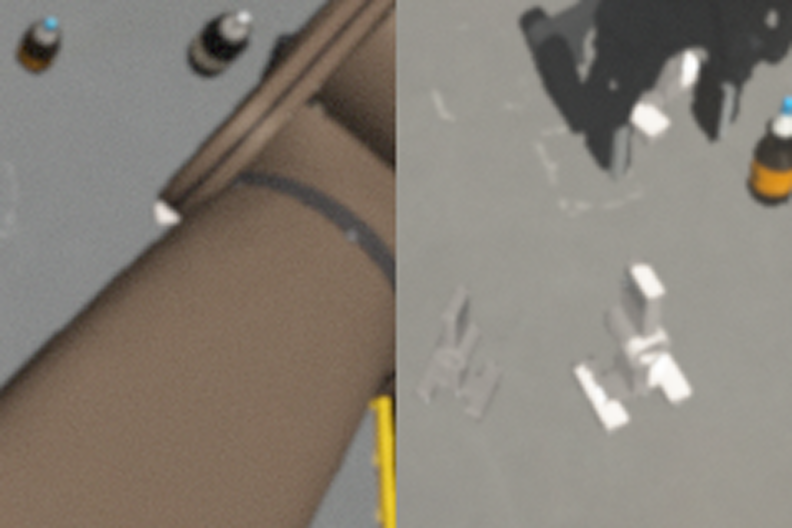

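The open fingers straddle the hanger's tab along the right axis, seen in the side view. Next I descend.

>>> {"method": "move_arm", "body": {
  "commands": [0.54,0.0,0,0,0.54,0.01,0,0,0.54,0,0,0,0.54,0.01,0,0,0.54,0,0,0,0.54,0,0,0,0.54,0,0,0,0.54,0,0,0,0.54,0,0,0,0.5,0,0,0,0,0,0,0,0,0,0,0]
}}

```text
time: 4.45
eef_pos: [0.5269, -0.3624, 0.0877]
tcp_rot: [-0.052, 0.705, 0.052, 0.705]
contact_force: [0.0, -0.7, -0.1]
opening: 0.524
```

>>> {"method": "move_arm", "body": {
  "commands": [0,0,0,0,0,0,0,0,0,0,0,0,0,0,0,0,0,0,0,0,0,0,0,0],
  "jaw": 0,
  "force": 30
}}

```text
time: 5.2
eef_pos: [0.5271, -0.3624, 0.088]
tcp_rot: [-0.052, 0.705, 0.052, 0.706]
contact_force: [1.6, 0.5, 3.9]
opening: 0.113
```

```bash
python3 - <<'E'
from h import *
s=ctrl.get_state();print(s["time"],pose().round(4),s["opening"],s["contact_force"].round(2),s["wrist_torque"].round(3))
E
```

```text
5.2 [ 0.5271 -0.3624  0.088   0.1472] 0.11281833755321029 [1.61 0.47 3.88] [ 0.032 -0.218  0.033]
```

>>> {"method": "move_arm", "body": {
  "commands": [-0.1,0,0,0,-0.2,0,0,0,-0.5,0,0,0,-0.7,0,0,0,-0.7,0,0,0,-0.7,0,0,0,-0.7,0,0,0,-0.7,0,0,0,-0.3,0,0,0,0,0,0,0,0,0,0,0]
}}

```text
time: 6.58
eef_pos: [0.5263, -0.3618, 0.2013]
tcp_rot: [-0.052, 0.706, 0.052, 0.705]
contact_force: [0.1, 0.9, -2.1]
opening: 0.109
```

```bash
python3 - <<'E'
from h import *
s=ctrl.get_state();print(s["time"],pose().round(4),s["opening"],s["contact_force"].round(2),s["wrist_torque"].round(3))
r=np.load("rail.npy")
t=place(r,[-.22,-.15-.045,.13])[0]
plan(lin(pose(),[t[0],t[1],.2,r[2]],14))
plan(lin([t[0],t[1],.2,r[2]],[t[0],t[1],.163,r[2]],3),[t[0],t[1],.2,r[2]])
E
```

```text
6.575 [ 0.5263 -0.3618  0.2013  0.1472] 0.10887352897947611 [ 0.07  0.89 -2.08] [ 0.023 -0.044 -0.019]
max [0.01 0.61 0.07 0.07] end [ 0.485  -0.1535  0.2     0.0687]
[0.0, 0.61, -0.03, 0.06, 0.01, 0.6, -0.03, 0.07, 0.0, 0.61, -0.04, 0.06, 0.0, 0.6, -0.04, 0.07, 0.01, 0.61, -0.04, 0.06, 0.0, 0.6, -0.05, 0.06, 0.01, 0.61, -0.05, 0.07, 0.0, 0.6, -0.05, 0.06, 0.0, 0.61, -0.06, 0.07, 0.01, 0.6, -0.06, 0.06, 0.0, 0.61, -0.06, 0.07, 0.0, 0.6, -0.07, 0.06, 0.01, 0.6, -0.07, 0.06, 0.0, 0.6, -0.07, 0.07]
max [0.5 0.  0.  0. ] end [ 0.485  -0.1534  0.163   0.0688]
[0.49, 0.0, 0.0, 0.0, 0.5, 0.0, 0.0, 0.0, 0.49, 0.0, 0.0, 0.0]
```

>>> {"method": "move_arm", "body": {
  "commands": [0.0,0.61,-0.03,0.06,0.01,0.6,-0.03,0.07,0.0,0.61,-0.04,0.06,0.0,0.6,-0.04,0.07,0.01,0.61,-0.04,0.06,0.0,0.6,-0.05,0.06,0.01,0.61,-0.05,0.07,0.0,0.6,-0.05,0.06,0.0,0.61,-0.06,0.07,0.01,0.6,-0.06,0.06,0.0,0.61,-0.06,0.07,0.0,0.6,-0.07,0.06,0.01,0.6,-0.07,0.06,0.0,0.6,-0.07,0.07,0.5,0,0,0,0.5,0,0,0,0.48,0,0,0,0,0,0,0]
}}

```text
time: 8.82
eef_pos: [0.4844, -0.1537, 0.1621]
tcp_rot: [-0.023, 0.708, 0.025, 0.706]
contact_force: [0.2, -0.4, -1.8]
opening: 0.114
```

>>> {"method": "move_arm", "body": {
  "commands": [0,0,0,0,0,0,0,0]
}}

```text
time: 9.07
eef_pos: [0.4858, -0.1542, 0.1646]
tcp_rot: [-0.024, 0.706, 0.024, 0.707]
contact_force: [0.7, 0.1, -2.9]
opening: 0.111
```

```bash
python3 - <<'E'
from h import *
s=ctrl.get_state();print(s["time"],pose().round(4),s["opening"],s["contact_force"].round(2),s["wrist_torque"].round(3))
for n in CAL: 
    im=ctrl.read_camera(n)[:,:,::-1]; cv2.imwrite(f"pics/raw_{n}2.png",im)
q=proj("side",[s["eef_pos"]])[0];print(q)
a=cv2.imread("pics/raw_side2.png")[150:270,180:300]
cv2.imwrite("pics/v2.png",cv2.resize(a,None,fx=5,fy=5,interpolation=cv2.INTER_CUBIC))
cv2.imwrite("pics/v2t.png",cv2.imread("pics/raw_top2.png"))
E
```

```text
9.075 [ 0.4858 -0.1542  0.1646  0.0685] 0.11088856550660668 [ 0.66  0.1  -2.91] [-0.048  0.014 -0.026]
[258.84268787 202.63969051]
```

View pics/v2.png

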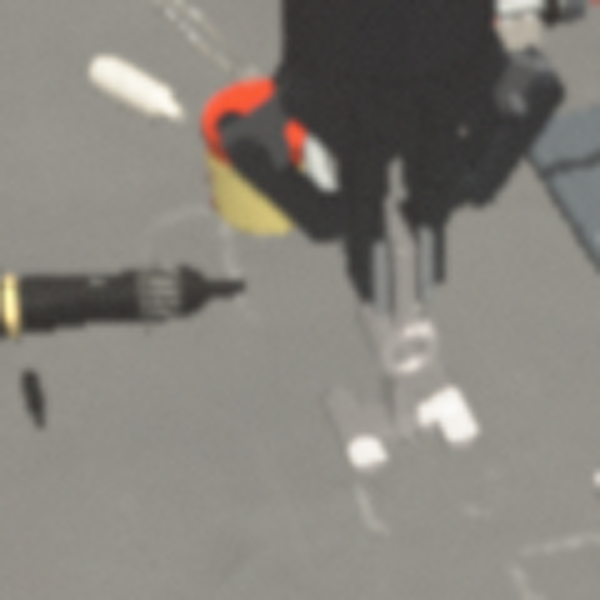

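View pics/v2t.png

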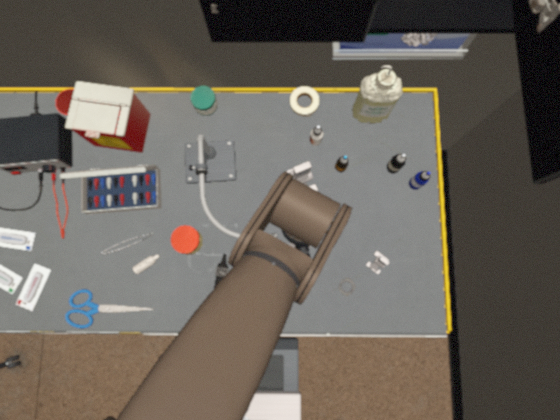

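```bash
python3 - <<'E'
from h import *
s=ctrl.get_state();P=pose();print(s["time"],P.round(4),s["contact_force"].round(2))
r=np.load("rail.npy")
d=np.array([np.sin(r[2]),-np.cos(r[2]),0])
b=P[:3]+d*.015-[0,0,.033]
print("pred face px",proj("side",b),"seen",uncrop([(410,347)],5,180,150))
print("local lateral of TCP in rail frame", (np.array([[np.cos(r[2]),np.sin(r[2])],[-np.sin(r[2]),np.cos(r[2])]])@(P[:2]-r[:2])).round(4))
E
```

```text
9.175 [ 0.4857 -0.1541  0.1646  0.0686] [-0.58 -0.2  -1.63]
pred face px [[261.52751343 220.09479779]] seen [[261.6 219. ]]
local lateral of TCP in rail frame [-0.2193 -0.1958]
```

```bash
cat > ov.py <<'E'
from h import *
import sys
def overlay(n,raw,out,P,box,f,dz=.033,dl=0):
    # P pose TCP; hanger bore axis dir = perpendicular to psi ; local hanger x along y_tool
    x0,y0,w,h=box
    c=cv2.resize(cv2.imread(raw)[y0:y0+h,x0:x0+w],None,fx=f,fy=f,interpolation=cv2.INTER_CUBIC)
    yaw=P[3]+np.pi/2
    hp=[P[0]+dl*np.cos(yaw),P[1]+dl*np.sin(yaw),yaw]; zb=P[2]-dz
    def dr(L,col):
        L=np.array(L,float);L[:,2]+=zb;q=proj(n,place(hp,L))
        cv2.polylines(c,[(((q-[x0,y0]+.5)*f-.5)*16).astype(int)],True,col,1,cv2.LINE_AA,4)
    a=np.linspace(0,2*np.pi,40)
    for R,col in((.013,(0,255,0)),(.006,(0,0,255))):
        dr(np.c_[np.full(40,-.015),R*np.cos(a),R*np.sin(a)],col)
    for y in(-.027,.027):
        dr([(-.022,y,-.045),(.022,y,-.045),(.022,y,-.055),(-.022,y,-.055)],(255,0,0))
    dr([(-.013,-.005,.013),(-.013,.005,.013),(-.013,.005,.053),(-.013,-.005,.053)],(255,0,255))
    cv2.imwrite(out,c)
E
python3 - <<'E'
from ov import *
overlay("side","pics/raw_side2.png","pics/o2.png",[.4857,-.1541,.1646,.0686],(235,190,55,65),11)
E
```

```text
(no output)
```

View pics/o2.png

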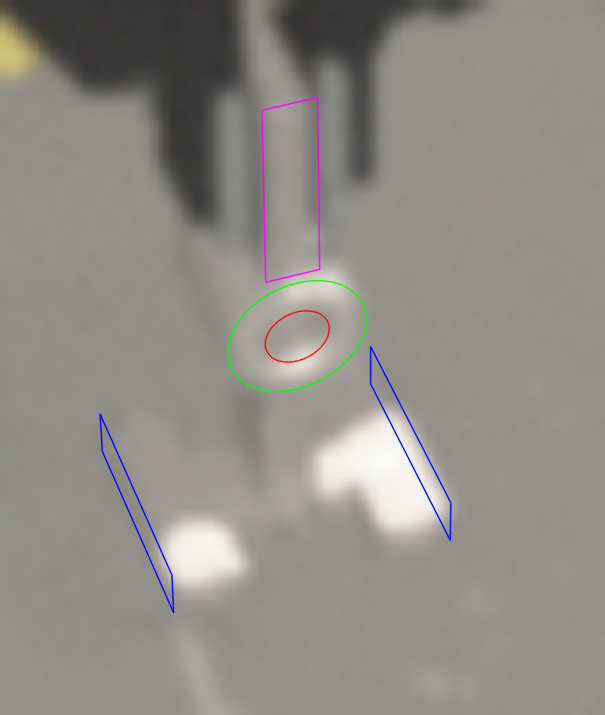

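```bash
python3 - <<'E'
from ov import *
ims=[ctrl.read_camera("side").astype(float) for _ in range(4)]
m=np.mean(ims,0)
cv2.imwrite("pics/raw_side3.png",m[:,:,::-1].astype(np.uint8))
g=cv2.resize(m[185:260,230:290,::-1],None,fx=10,fy=10,interpolation=cv2.INTER_LANCZOS4)
g=np.clip((g-60)*1.5,0,255).astype(np.uint8)
h0=cv2.resize(cv2.imread("pics/raw_side0.png")[290:355,285:335].astype(float),None,fx=11,fy=11,interpolation=cv2.INTER_LANCZOS4)
cv2.imwrite("pics/v3.png",g);cv2.imwrite("pics/v30.png",np.clip((h0-60)*1.5,0,255))
s=ctrl.get_state();print(s["time"],pose().round(4),s["contact_force"].round(2),s["wrist_torque"].round(3))
overlay("side","pics/raw_side0.png","pics/o0.png",[.5266,-.3621,.088,.1473],(285,290,50,65),11)
E
```

```text
9.375 [ 0.4855 -0.1539  0.1643  0.0687] [ 0.66  0.28 -2.53] [0.023 0.012 0.019][ WARN:0@6.321] global loadsave.cpp:1063 imwrite_ Unsupported depth image for selected encoder is fallbacked to CV_8U.
```

View pics/v3.png

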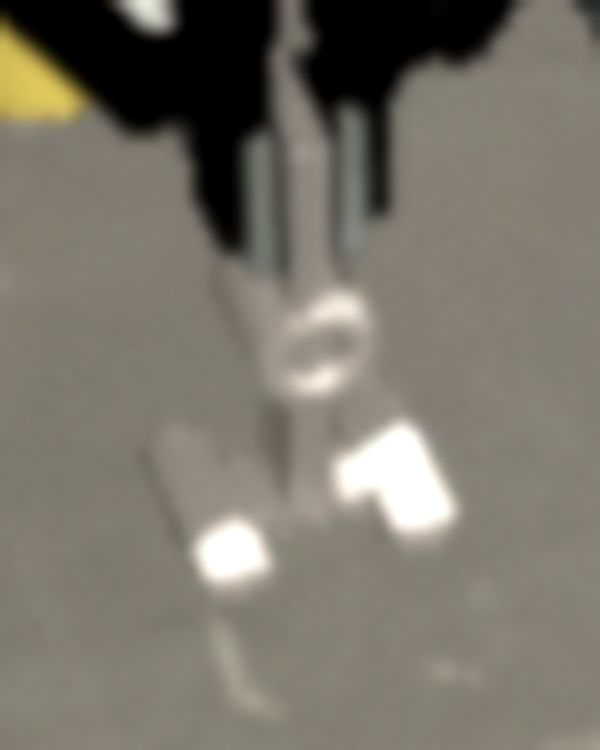

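View pics/o0.png

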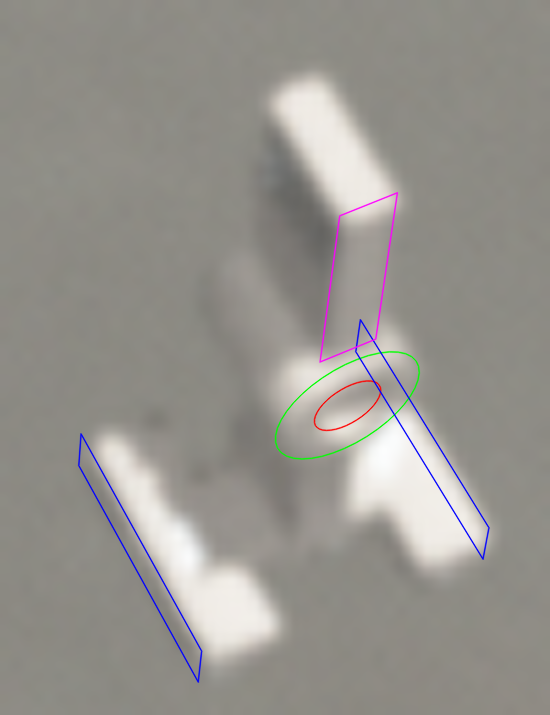

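>>> {"method": "move_arm", "body": {
  "commands": [0.06,0,-0.03,0,0,0.2,0,0,0,0.25,0,0,0,0.25,0,0,0,0.2,0,0,0,0.1,0,0,0,0.08,0,0,0,0.08,0,0,0,0.08,0,0,0,0.08,0,0,0,0.08,0,0,0,0,0,0]
}}

```text
time: 10.88
eef_pos: [0.4822, -0.1189, 0.1625]
tcp_rot: [-0.024, 0.707, 0.024, 0.707]
contact_force: [0.1, -0.6, -2.0]
opening: 0.113
```

```bash
cat > st.py <<'E'
from h import *
s=ctrl.get_state();P=pose();r=np.load("rail.npy")
c,sn=np.cos(r[2]),np.sin(r[2]);M=np.array([[c,sn],[-sn,c]])
print("t",round(s["time"],2),"P",P.round(4),"op",s["opening"].round(3))
print("rail xy mm",(M@(P[:2]-r[:2])*1e3).round(1),"z",(P[2]*1e3).round(1),"dpsi deg",np.degrees(P[3]-r[2]).round(2))
F=s["contact_force"];print("F rail",(M@F[:2]).round(1),F[2].round(1),"T",s["wrist_torque"].round(2))
E
python3 st.py
```

```text
Traceback (most recent call last):
  File "st.py", line 4, in <module>
    print("t",round(s["time"],2),"P",P.round(4),"op",s["opening"].round(3))
                                                     ^^^^^^^^^^^^^^^^^^
AttributeError: 'float' object has no attribute 'round'
```

```bash
sed -i 's/s\["opening"\].round(3)/round(s["opening"],3)/' st.py; python3 st.py; python3 - <<'E'
from h import *
m=ctrl.read_camera("side")
cv2.imwrite("pics/v4.png",cv2.resize(m[140:240,200:300,::-1],None,fx=6,fy=6,interpolation=cv2.INTER_CUBIC))
E
```

```text
t 10.88 P [ 0.4822 -0.1189  0.1625  0.0689] op 0.113
rail xy mm [-220.4 -160.4] z 162.5 dpsi deg 0.0
F rail [ 0.1 -0.6] -2.0 T [-0.04  0.01 -0.  ]
```

View pics/v4.png

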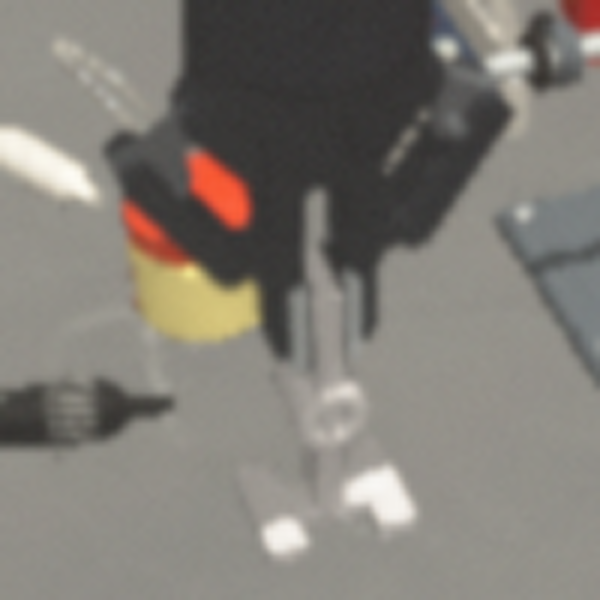

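Threading shows no force: about 4.6 mm in by the fit, with the bore at (335,410) in the crop. I keep going.

>>> {"method": "move_arm", "body": {
  "commands": [0,0.08,0,0,0,0.08,0,0,0,0.08,0,0,0,0.08,0,0,0,0,0,0]
}}

```text
time: 11.55
eef_pos: [0.4817, -0.1109, 0.1626]
tcp_rot: [-0.024, 0.707, 0.024, 0.707]
contact_force: [0.2, 0.1, -1.7]
opening: 0.115
```

```bash
python3 st.py
```

```text
t 11.55 P [ 0.4817 -0.1109  0.1626  0.069 ] op 0.115
rail xy mm [-220.4 -152.3] z 162.6 dpsi deg 0.01
F rail [0.2 0.1] -1.7 T [ 0.02 -0.    0.03]
```

>>> {"method": "move_arm", "body": {
  "commands": [0,0.08,0,0,0,0.08,0,0,0,0.08,0,0,0,0.08,0,0,0,0,0,0]
}}

```text
time: 12.18
eef_pos: [0.4811, -0.1029, 0.1626]
tcp_rot: [-0.024, 0.707, 0.024, 0.707]
contact_force: [0.6, -0.9, -2.3]
opening: 0.117
```

```bash
python3 st.py
```

```text
t 12.18 P [ 0.4811 -0.1029  0.1626  0.0689] op 0.117
rail xy mm [-220.4 -144.4] z 162.6 dpsi deg 0.01
F rail [ 0.6 -0.9] -2.3 T [ 0.01  0.03 -0.02]
```

>>> {"method": "move_arm", "body": {
  "commands": [0,0.08,0,0,0,0.08,0,0,0,0.08,0,0,0,0.08,0,0,0,0,0,0]
}}

```text
time: 12.8
eef_pos: [0.4805, -0.0949, 0.1625]
tcp_rot: [-0.024, 0.707, 0.024, 0.707]
contact_force: [-0.2, 0.1, -1.6]
opening: 0.109
```

```bash
python3 st.py
```

```text
t 12.8 P [ 0.4805 -0.0949  0.1625  0.0689] op 0.109
rail xy mm [-220.4 -136.3] z 162.5 dpsi deg 0.01
F rail [-0.2  0.1] -1.6 T [ 0.02 -0.03 -0.04]
```

>>> {"method": "move_arm", "body": {
  "commands": [0,0.1,0,0,0,0.1,0,0,0,0.1,0,0,0,0.1,0,0,0,0.1,0,0,0,0,0,0]
}}

```text
time: 13.55
eef_pos: [0.4797, -0.0824, 0.1626]
tcp_rot: [-0.024, 0.707, 0.024, 0.707]
contact_force: [-0.1, -0.4, -1.9]
opening: 0.115
```

```bash
python3 st.py
```

```text
t 13.55 P [ 0.4797 -0.0824  0.1626  0.069 ] op 0.115
rail xy mm [-220.4 -123.8] z 162.6 dpsi deg 0.01
F rail [-0.2 -0.4] -1.9 T [-0.05 -0.02 -0.  ]
```

>>> {"method": "move_arm", "body": {
  "commands": [0,0,0.03,0,0,0,0.03,0,0,0,0,0]
}}

```text
time: 13.92
eef_pos: [0.4813, -0.0826, 0.1625]
tcp_rot: [-0.024, 0.707, 0.024, 0.707]
contact_force: [-0.2, 0.5, -2.8]
opening: 0.108
```

```bash
python3 st.py
```

```text
t 13.93 P [ 0.4813 -0.0826  0.1625  0.0686] op 0.108
rail xy mm [-218.8 -124.1] z 162.5 dpsi deg -0.01
F rail [-0.2  0.5] -2.8 T [-0.02  0.07 -0.05]
```

>>> {"method": "move_arm", "body": {
  "commands": [0,0,-0.03,0,0,0,-0.03,0,0,0,-0.03,0,0,0,0,0]
}}

```text
time: 14.42
eef_pos: [0.4793, -0.0827, 0.1626]
tcp_rot: [-0.024, 0.706, 0.024, 0.707]
contact_force: [2.2, 1.1, -2.9]
opening: 0.113
```

```bash
python3 st.py
```

```text
t 14.43 P [ 0.4793 -0.0827  0.1626  0.0686] op 0.113
rail xy mm [-220.8 -124. ] z 162.6 dpsi deg -0.02
F rail [2.3 0.9] -2.9 T [ 0.04 -0.31  0.04]
```

>>> {"method": "move_arm", "body": {
  "commands": [0,0,0.05,0,0,0,0.04,0,0,0,0.03,0,0,0,0,0]
}}

```text
time: 14.92
eef_pos: [0.4815, -0.0825, 0.1625]
tcp_rot: [-0.024, 0.707, 0.024, 0.706]
contact_force: [-2.7, -0.0, 0.1]
opening: 0.109
```

```bash
python3 st.py
```

```text
t 14.93 P [ 0.4815 -0.0825  0.1625  0.069 ] op 0.109
rail xy mm [-218.6 -124. ] z 162.5 dpsi deg 0.01
F rail [-2.7  0.2] 0.1 T [-0.05  0.5   0.01]
```

>>> {"method": "move_arm", "body": {
  "commands": [0,0,-0.06,0,-0.04,0,0,0,-0.02,0,0,0,0,0,0,0]
}}

```text
time: 15.42
eef_pos: [0.4806, -0.0825, 0.164]
tcp_rot: [-0.024, 0.706, 0.024, 0.707]
contact_force: [0.6, 0.4, -3.1]
opening: 0.114
```

```bash
python3 st.py
```

```text
t 15.43 P [ 0.4806 -0.0825  0.164   0.0686] op 0.114
rail xy mm [-219.5 -124. ] z 164.0 dpsi deg -0.01
F rail [0.6 0.3] -3.1 T [-0.03 -0.15  0.05]
```

>>> {"method": "move_arm", "body": {
  "commands": [0.05,0,0,0,0.06,0,0,0,0,0,0,0]
}}

```text
time: 15.8
eef_pos: [0.4806, -0.0826, 0.1618]
tcp_rot: [-0.024, 0.707, 0.024, 0.707]
contact_force: [-1.2, 0.5, 1.1]
opening: 0.114
```

```bash
python3 st.py
```

```text
t 15.8 P [ 0.4806 -0.0826  0.1618  0.0688] op 0.114
rail xy mm [-219.5 -124.1] z 161.8 dpsi deg -0.0
F rail [-1.2  0.6] 1.1 T [0.04 0.25 0.03]
```

```bash
cat > bend.py <<'E'
from h import *
L=.12+.05*np.pi+.05
def centre(s,off=(0.,0.)):
    """ideal bore centre & yaw delta at arclength s-from-post, rail frame; off shifts in rail frame (m)"""
    A,M,B=railpt([s+.015,s,s-.015])[:,:2]
    d=B-A; c=((A+B)/2+M)/2
    return np.r_[c+np.array(off),np.arctan2(d[1],d[0])-np.pi/2]  # dpsi
def targets(ss,off,z):
    r=np.load("rail.npy");o=[]
    for s in ss:
        c=centre(s,off);w=place(r,[c[0],c[1],0])[0];o.append([w[0],w[1],z,r[2]+c[2]])
    return o
def s_of_y(y): return .12+.05*np.pi+(-.1-y)
def cmd(x,y,z,dpsi=0):
    r=np.load("rail.npy");w=place(r,[x,y,0])[0];return [w[0],w[1],z,r[2]+dpsi]
E
python3 - <<'E'
from bend import *
start=cmd(-.2197,-.124,.1629)
s0=s_of_y(-.124)
c=plan(targets(s0-np.linspace(0,.036,10)[1:],(.0003,0),.1629),start,dec=3)
np.save("cmd.npy",c)
E
```

```text
max [0.    0.16  0.004 0.382] end [ 0.4792 -0.0466  0.1629 -0.0527]
[0.0, 0.16, 0.0, 0.0, 0.0, 0.16, 0.0, 0.0, 0.0, 0.16, 0.0, 0.017, 0.0, 0.16, 0.002, 0.077, 0.0, 0.16, 0.002, 0.137, 0.0, 0.16, 0.002, 0.199, 0.0, 0.159, 0.003, 0.259, 0.0, 0.16, 0.003, 0.321, 0.0, 0.159, 0.004, 0.382]
```

>>> {"method": "move_arm", "body": {
  "commands": [-0.064,0,-0.004,0,0.0,0.16,0.0,0.0,0.0,0.16,0.0,0.0,0.0,0.16,0.0,0.017,0.0,0.16,0.002,0.077,0.0,0.16,0.002,0.137,0.0,0.16,0.002,0.199,0.0,0.16,0.003,0.259,0.0,0.16,0.003,0.321,0.0,0.16,0.004,0.382,0,0,0,0]
}}

```text
time: 17.18
eef_pos: [0.4792, -0.0463, 0.1629]
tcp_rot: [0.019, 0.707, -0.019, 0.707]
contact_force: [0.6, 0.6, -1.8]
opening: 0.113
```

```bash
python3 st.py; python3 - <<'E'
from bend import *
print((pose()-np.load("cmd.npy")).round(4))
s0=s_of_y(-.124)-.036
c=plan(targets(s0-np.linspace(0,.024,7)[1:],(.0003,0),.1629),np.load("cmd.npy"),dec=3)
np.save("cmd.npy",c)
E
```

```text
t 17.18 P [ 0.4792 -0.0463  0.1629 -0.0526] op 0.113
rail xy mm [-218.4  -87.8] z 162.9 dpsi deg -6.96
F rail [0.7 0.5] -1.8 T [-0.03  0.02 -0.01]
[-0.      0.0003  0.      0.0001]
max [0.    0.159 0.004 0.459] end [ 0.4833 -0.0232  0.1629 -0.2912]
[0.0, 0.159, 0.004, 0.441, 0.0, 0.159, 0.003, 0.459, 0.0, 0.159, 0.003, 0.458, 0.0, 0.159, 0.003, 0.459, 0.0, 0.159, 0.003, 0.458, 0.0, 0.159, 0.004, 0.458]
```

>>> {"method": "move_arm", "body": {
  "commands": [0.0,0.159,0.004,0.44,0.0,0.159,0.003,0.46,0.0,0.159,0.003,0.458,0.0,0.159,0.003,0.459,0.0,0.159,0.003,0.458,0.0,0.159,0.004,0.458,0,0,0,0]
}}

```text
time: 18.05
eef_pos: [0.4833, -0.0231, 0.1629]
tcp_rot: [0.102, 0.7, -0.102, 0.7]
contact_force: [-0.0, 1.2, -2.1]
opening: 0.114
```

```bash
python3 st.py; cat > nx.py <<'E'
from bend import *
import sys
a,b,n=float(sys.argv[1]),float(sys.argv[2]),int(sys.argv[3]);off=(float(sys.argv[4])/1e3,float(sys.argv[5])/1e3)
c0=np.load("cmd.npy");print("err",(pose()-c0).round(4))
s0=s_of_y(-.124)
c=plan(targets(s0-np.linspace(a,b,n+1)[1:]/1e3,off,.1629),c0,dec=3)
print("s end",s0-b/1e3)
np.save("cmd.npy",c)
E
python3 nx.py 60 84 6 .3 0
```

```text
t 18.05 P [ 0.4833 -0.0231  0.1629 -0.2904] op 0.114
rail xy mm [-212.7  -64.9] z 162.9 dpsi deg -20.58
F rail [0.  1.2] -2.1 T [-0.01 -0.02  0.04]
err [0.     0.0001 0.     0.0008]
max [0.    0.16  0.004 0.459] end [ 0.4928 -0.0014  0.1629 -0.5311]
[0.0, 0.159, 0.003, 0.459, 0.0, 0.159, 0.003, 0.458, 0.0, 0.16, 0.003, 0.458, 0.0, 0.159, 0.003, 0.459, 0.0, 0.159, 0.003, 0.458, 0.0, 0.159, 0.004, 0.458]
s end 0.21707963267948965
```

>>> {"method": "move_arm", "body": {
  "commands": [0.0,0.159,0.003,0.459,0.0,0.159,0.003,0.458,0.0,0.16,0.003,0.458,0.0,0.159,0.003,0.459,0.0,0.159,0.003,0.458,0.0,0.159,0.004,0.458,0,0,0,0]
}}

```text
time: 18.92
eef_pos: [0.4929, -0.0014, 0.163]
tcp_rot: [0.185, 0.682, -0.185, 0.683]
contact_force: [0.2, 0.1, -2.1]
opening: 0.111
```

```bash
python3 st.py; cp cmd.npy cmd_prev.npy; python3 nx.py 84 108 6 .3 0
```

```text
t 18.93 P [ 0.4929 -0.0014  0.163  -0.53  ] op 0.111
rail xy mm [-201.6  -43.9] z 163.0 dpsi deg -34.31
F rail [0.2 0.1] -2.1 T [-0.03 -0.02  0.06]
err [ 0.0001 -0.0001  0.0001  0.0011]
max [0.    0.159 0.004 0.459] end [ 0.5072  0.0176  0.1629 -0.7712]
[0.0, 0.159, 0.003, 0.459, 0.0, 0.159, 0.003, 0.458, 0.0, 0.159, 0.003, 0.459, 0.0, 0.159, 0.003, 0.458, 0.0, 0.159, 0.004, 0.458, 0.0, 0.159, 0.003, 0.459]
s end 0.1930796326794897
```

>>> {"method": "move_arm", "body": {
  "commands": [0.0,0.159,0.003,0.459,0.0,0.159,0.003,0.458,0.0,0.159,0.003,0.459,0.0,0.159,0.003,0.458,0.0,0.159,0.004,0.458,0.0,0.159,0.003,0.459,0,0,0,0]
}}

```text
time: 19.8
eef_pos: [0.5074, 0.0174, 0.163]
tcp_rot: [0.266, 0.655, -0.266, 0.656]
contact_force: [-0.2, -0.0, -2.0]
opening: 0.108
```

```bash
python3 st.py; cp cmd.npy cmd_prev.npy; python3 nx.py 108 132 6 .3 0
```

```text
t 19.8 P [ 0.5074  0.0174  0.163  -0.7699] op 0.108
rail xy mm [-185.9  -26.1] z 163.0 dpsi deg -48.06
F rail [-0.2 -0. ] -2.0 T [-0.03 -0.07 -0.02]
err [ 0.0002 -0.0002  0.0001  0.0013]
max [0.    0.159 0.004 0.459] end [ 0.5257  0.0325  0.1629 -1.0112]
[0.0, 0.159, 0.003, 0.458, 0.0, 0.159, 0.003, 0.458, 0.0, 0.159, 0.003, 0.459, 0.0, 0.159, 0.003, 0.458, 0.0, 0.159, 0.004, 0.459, 0.0, 0.159, 0.003, 0.458]
s end 0.16907963267948967
```

>>> {"method": "move_arm", "body": {
  "commands": [0.0,0.159,0.003,0.458,0.0,0.159,0.003,0.458,0.0,0.159,0.003,0.459,0.0,0.159,0.003,0.458,0.0,0.159,0.004,0.459,0.0,0.159,0.003,0.458,0,0,0,0]
}}

```text
time: 20.68
eef_pos: [0.5259, 0.0323, 0.1629]
tcp_rot: [0.342, 0.619, -0.342, 0.619]
contact_force: [1.4, -0.9, -3.5]
opening: 0.11
```

```bash
python3 st.py; cp cmd.npy cmd_prev.npy; python3 nx.py 132 152 5 .3 0
```

```text
t 20.68 P [ 0.5259  0.0323  0.1629 -1.0098] op 0.11
rail xy mm [-166.4  -12.6] z 162.9 dpsi deg -61.8
F rail [ 1.3 -1. ] -3.5 T [-0.14 -0.19 -0.04]
err [ 0.0002 -0.0003  0.      0.0013]
max [0.    0.16  0.004 0.459] end [ 0.5435  0.0414  0.1629 -1.2112]
[0.0, 0.159, 0.003, 0.458, 0.0, 0.16, 0.003, 0.459, 0.0, 0.159, 0.003, 0.458, 0.0, 0.159, 0.004, 0.458, 0.0, 0.159, 0.003, 0.459]
s end 0.14907963267948968
```

```bash
cp cmd_prev.npy cmd.npy; python3 nx.py 132 152 5 .3 -.5
```

```text
err [ 0.0002 -0.0003  0.      0.0013]
max [0.    0.159 0.021 0.459] end [ 0.5435  0.0409  0.1629 -1.2112]
[0.0, 0.15, 0.021, 0.458, 0.0, 0.159, 0.003, 0.459, 0.0, 0.159, 0.003, 0.458, 0.0, 0.159, 0.003, 0.458, 0.0, 0.159, 0.003, 0.459]
s end 0.14907963267948968
```

>>> {"method": "move_arm", "body": {
  "commands": [0.0,0.15,0.021,0.458,0.0,0.159,0.003,0.459,0.0,0.159,0.003,0.458,0.0,0.159,0.003,0.458,0.0,0.159,0.003,0.459,0,0,0,0]
}}

```text
time: 21.42
eef_pos: [0.5435, 0.0408, 0.1629]
tcp_rot: [0.402, 0.582, -0.402, 0.582]
contact_force: [0.6, -0.5, -1.9]
opening: 0.113
```

```bash
python3 st.py; cp cmd.npy cmd_prev.npy; python3 nx.py 152 168 4 .3 -.5
```

```text
t 21.43 P [ 0.5435  0.0408  0.1629 -1.2097] op 0.113
rail xy mm [-148.3   -5.3] z 162.9 dpsi deg -73.26
F rail [ 0.5 -0.5] -1.9 T [-0.09 -0.04  0.02]
err [-0.     -0.0001 -0.      0.0015]
max [0.    0.16  0.004 0.459] end [ 0.5588  0.0452  0.1629 -1.3706]
[0.0, 0.159, 0.003, 0.458, 0.0, 0.159, 0.004, 0.458, 0.0, 0.159, 0.003, 0.459, 0.0, 0.16, 0.003, 0.451]
s end 0.13307963267948966
```

>>> {"method": "move_arm", "body": {
  "commands": [0.0,0.159,0.003,0.458,0.0,0.159,0.004,0.458,0.0,0.159,0.003,0.459,0.0,0.16,0.003,0.451,0,0,0,0]
}}

```text
time: 22.05
eef_pos: [0.5588, 0.0451, 0.1629]
tcp_rot: [0.447, 0.548, -0.447, 0.548]
contact_force: [0.5, 0.3, -1.9]
opening: 0.114
```

```bash
python3 st.py; cp cmd.npy cmd_prev.npy; python3 nx.py 168 186 5 .3 -.5;  cp cmd.npy cmd_a.npy;cp cmd_prev.npy cmd.npy; python3 nx.py 168 186 5 .3 -.9
```

```text
t 22.05 P [ 0.5588  0.0451  0.1629 -1.3691] op 0.114
rail xy mm [-132.7   -2. ] z 162.9 dpsi deg -82.39
F rail [0.5 0.2] -1.9 T [-0.09 -0.09  0.03]
err [-0.     -0.0001  0.      0.0014]
max [0.    0.144 0.002 0.362] end [ 0.5766  0.0477  0.1629 -1.485 ]
[0.0, 0.143, 0.001, 0.362, 0.0, 0.143, 0.001, 0.312, 0.0, 0.144, 0.0, 0.262, 0.0, 0.144, 0.002, 0.213, 0.0, 0.144, 0.0, 0.163]
s end 0.11507963267948967
err [-0.     -0.0001  0.      0.0014]
max [0.    0.144 0.017 0.362] end [ 0.5766  0.0473  0.1629 -1.485 ]
[0.0, 0.141, 0.017, 0.362, 0.0, 0.143, 0.001, 0.312, 0.0, 0.144, 0.0, 0.262, 0.0, 0.144, 0.001, 0.213, 0.0, 0.143, 0.001, 0.163]
s end 0.11507963267948967
```

>>> {"method": "move_arm", "body": {
  "commands": [0.0,0.143,0.001,0.362,0.0,0.143,0.001,0.312,0.0,0.144,0.0,0.262,0.0,0.144,0.002,0.213,0.0,0.144,0.0,0.163,0,0,0,0]
}}

```text
time: 22.8
eef_pos: [0.5769, 0.0479, 0.163]
tcp_rot: [0.478, 0.521, -0.478, 0.521]
contact_force: [0.5, -0.6, -2.1]
opening: 0.113
```

```bash
python3 st.py; cp cmd_a.npy cmd.npy; python3 nx.py 186 199 5 .3 -.5; python3 - <<'E'
from h import *
m=ctrl.read_camera("side")
cv2.imwrite("pics/v5.png",cv2.resize(m[60:220,200:360,::-1],None,fx=3.7,fy=3.7,interpolation=cv2.INTER_CUBIC))
E
```

```text
t 22.8 P [ 0.5769  0.0479  0.163  -1.4853] op 0.113
rail xy mm [-114.5   -0.5] z 163.0 dpsi deg -89.04
F rail [ 0.4 -0.6] -2.1 T [ 0.01 -0.04  0.01]
err [ 0.0003  0.0001  0.0001 -0.0002]
max [0.    0.104 0.001 0.087] end [ 0.5895  0.0488  0.1629 -1.502 ]
[0.0, 0.103, -0.001, 0.087, 0.0, 0.104, 0.0, 0.062, 0.0, 0.104, -0.001, 0.035, 0.0, 0.104, 0.0, 0.01, 0.0, 0.104, 0.0, 0.0]
s end 0.10207963267948966
```

View pics/v5.png

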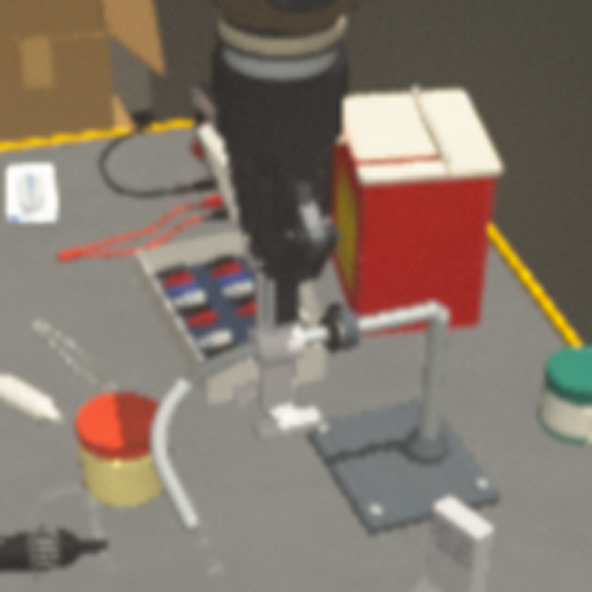

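The hanger at (275,380) is round the bend on the straight part, with the ring at (340,325) a little ahead.

>>> {"method": "move_arm", "body": {
  "commands": [0.0,0.1,0,0.09,0.0,0.1,0.0,0.06,0.0,0.1,0,0.04,0.0,0.1,0.0,0,0.0,0.1,0.0,0.0,0,0,0,0]
}}

```text
time: 23.6
eef_pos: [0.5892, 0.0487, 0.163]
tcp_rot: [0.482, 0.517, -0.482, 0.517]
contact_force: [-0.4, 0.0, -2.3]
opening: 0.111
```

```bash
python3 st.py
```

```text
t 23.6 P [ 0.5892  0.0487  0.163  -1.5018] op 0.111
rail xy mm [-102.1   -0.6] z 163.0 dpsi deg -89.99
F rail [-0.4  0.1] -2.3 T [ 0.03  0.01 -0.  ]
```

>>> {"method": "move_arm", "body": {
  "commands": [0,0.04,0,0,0,0.04,0,0,0,0.04,0,0,0,0.04,0,0,0,0.04,0,0,0,0,0,0]
}}

```text
time: 24.35
eef_pos: [0.5941, 0.049, 0.1629]
tcp_rot: [0.482, 0.517, -0.482, 0.517]
contact_force: [0.2, -0.4, -2.0]
opening: 0.112
```

```bash
python3 st.py
```

```text
t 24.35 P [ 0.5941  0.049   0.1629 -1.5018] op 0.112
rail xy mm [-97.2  -0.5] z 162.9 dpsi deg -89.99
F rail [ 0.2 -0.4] -2.0 T [-0.01 -0.01 -0.02]
```

Continue in 0.5 mm steps.

>>> {"method": "move_arm", "body": {
  "commands": [0,0.02,0,0,0,0.02,0,0,0,0.02,0,0,0,0,0,0]
}}

```text
time: 24.85
eef_pos: [0.5952, 0.0491, 0.1629]
tcp_rot: [0.482, 0.517, -0.483, 0.517]
contact_force: [-2.3, -0.2, -0.8]
opening: 0.114
```

```bash
python3 st.py
```

```text
t 24.85 P [ 0.5952  0.0491  0.1629 -1.5016] op 0.114
rail xy mm [-96.1  -0.5] z 162.9 dpsi deg -89.98
F rail [-2.3 -0. ] -0.8 T [-0.06  0.29 -0.03]
```

>>> {"method": "move_arm", "body": {
  "commands": [0,0.02,0,0,0,0.02,0,0,0,0,0,0]
}}

```text
time: 25.22
eef_pos: [0.5958, 0.0492, 0.1628]
tcp_rot: [0.482, 0.518, -0.483, 0.516]
contact_force: [-5.5, -0.6, 1.0]
opening: 0.113
```

```bash
python3 st.py
```

```text
t 25.23 P [ 0.5958  0.0492  0.1628 -1.5016] op 0.113
rail xy mm [-95.5  -0.5] z 162.8 dpsi deg -89.98
F rail [-5.5 -0.2] 1.0 T [-0.15  0.92  0.03]
```

>>> {"method": "move_arm", "body": {
  "commands": [0,0.02,0,0,0,0.02,0,0,0,0,0,0]
}}

```text
time: 25.6
eef_pos: [0.5962, 0.0492, 0.1628]
tcp_rot: [0.481, 0.518, -0.483, 0.516]
contact_force: [-7.5, -0.6, 2.6]
opening: 0.112
```

```bash
python3 st.py
```

```text
t 25.6 P [ 0.5962  0.0492  0.1628 -1.5014] op 0.112
rail xy mm [-95.1  -0.5] z 162.8 dpsi deg -89.97
F rail [-7.5 -0.1] 2.6 T [-0.14  1.26  0.09]
```

>>> {"method": "move_arm", "body": {
  "commands": [0,0.02,0,0,0,0.01,0,0,0,0,0,0]
}}

```text
time: 25.98
eef_pos: [0.5965, 0.0493, 0.1628]
tcp_rot: [0.481, 0.519, -0.484, 0.516]
contact_force: [-9.6, -0.5, 3.5]
opening: 0.115
```

```bash
python3 st.py
```

```text
t 25.98 P [ 0.5965  0.0493  0.1628 -1.5013] op 0.115
rail xy mm [-94.9  -0.5] z 162.8 dpsi deg -89.96
F rail [-9.6  0.1] 3.5 T [-0.22  1.52  0.02]
```

>>> {"method": "move_arm", "body": {
  "commands": [0,0,0,0,0,0,0,0,0,0,0,0,0,0,0,0,0,0,0,0,0,0,0,0]
}}

```text
time: 26.72
eef_pos: [0.5964, 0.0492, 0.1628]
tcp_rot: [0.481, 0.518, -0.484, 0.516]
contact_force: [-8.6, -0.5, 3.6]
opening: 0.108
```

```bash
python3 st.py
```

```text
t 26.73 P [ 0.5964  0.0492  0.1628 -1.5013] op 0.108
rail xy mm [-94.9  -0.5] z 162.8 dpsi deg -89.96
F rail [-8.6  0.1] 3.6 T [-0.25  1.56  0.01]
```

>>> {"method": "move_arm", "body": {
  "commands": [0,-0.02,0,0,0,-0.02,0,0,0,-0.02,0,0,0,-0.01,0,0,0,0,0,0]
}}

```text
time: 27.35
eef_pos: [0.5958, 0.0492, 0.1628]
tcp_rot: [0.482, 0.518, -0.483, 0.516]
contact_force: [-5.1, -0.7, 1.3]
opening: 0.112
```

```bash
python3 st.py
```

```text
t 27.35 P [ 0.5958  0.0492  0.1628 -1.5016] op 0.112
rail xy mm [-95.5  -0.5] z 162.8 dpsi deg -89.98
F rail [-5.1 -0.4] 1.3 T [-0.02  0.9   0.03]
```

The hold read 8.6–9.6 N. I'll press once more, slightly firmer, so that it is clearly about 10 N.

>>> {"method": "move_arm", "body": {
  "commands": [0,0.02,0,0,0,0.02,0,0,0,0.02,0,0,0,0.02,0,0,0,0,0,0,0,0,0,0,0,0,0,0,0,0,0,0,0,0,0,0]
}}

```text
time: 28.48
eef_pos: [0.5965, 0.0493, 0.1628]
tcp_rot: [0.481, 0.519, -0.484, 0.516]
contact_force: [-10.1, -1.9, 3.5]
opening: 0.114
```

```bash
python3 st.py
```

```text
t 28.48 P [ 0.5965  0.0493  0.1628 -1.5013] op 0.114
rail xy mm [-94.8  -0.5] z 162.8 dpsi deg -89.96
F rail [-10.2  -1.2] 3.5 T [-0.22  1.62 -0.03]
```

>>> {"method": "move_arm", "body": {
  "commands": [0,0,0,0,0,0,0,0,0,0,0,0]
}}

```text
time: 28.85
eef_pos: [0.5966, 0.0493, 0.1628]
tcp_rot: [0.481, 0.519, -0.484, 0.516]
contact_force: [-9.5, -1.2, 3.4]
opening: 0.111
```

>>> {"method": "move_arm", "body": {
  "commands": [0,-0.02,0,0,0,-0.02,0,0,0,-0.02,0,0,0,-0.02,0,0,0,-0.02,0,0,0,-0.02,0,0,0,0,0,0]
}}

```text
time: 29.72
eef_pos: [0.5955, 0.0492, 0.1627]
tcp_rot: [0.482, 0.517, -0.482, 0.517]
contact_force: [-3.7, 0.1, -0.7]
opening: 0.113
```

```bash
python3 st.py
```

```text
t 29.73 P [ 0.5955  0.0492  0.1627 -1.5018] op 0.113
rail xy mm [-95.8  -0.5] z 162.7 dpsi deg -89.99
F rail [-3.7  0.3] -0.7 T [-0.1   0.69  0.01]
```

>>> {"method": "move_arm", "body": {
  "commands": [0,-0.01,0,0,0,-0.01,0,0,0,0,0,0]
}}

```text
time: 30.1
eef_pos: [0.5952, 0.0492, 0.1628]
tcp_rot: [0.483, 0.517, -0.482, 0.517]
contact_force: [-1.7, 0.1, -0.9]
opening: 0.111
```

```bash
python3 st.py
```

```text
t 30.1 P [ 0.5952  0.0492  0.1628 -1.5019] op 0.111
rail xy mm [-96.1  -0.5] z 162.8 dpsi deg -89.99
F rail [-1.7  0.3] -0.9 T [-0.02  0.38  0.02]
```

>>> {"method": "move_arm", "body": {
  "commands": [0.02,0,0,0,0.015,0,0,0,0,0,0,0]
}}

```text
time: 30.48
eef_pos: [0.5953, 0.0491, 0.1623]
tcp_rot: [0.483, 0.517, -0.482, 0.517]
contact_force: [-1.5, -0.4, -0.5]
opening: 0.114
```

```bash
python3 st.py
```

```text
t 30.48 P [ 0.5953  0.0491  0.1623 -1.5017] op 0.114
rail xy mm [-96.   -0.5] z 162.3 dpsi deg -89.99
F rail [-1.5 -0.3] -0.5 T [-0.02  0.38  0.08]
```

>>> {"method": "move_arm", "body": {
  "commands": [0,0,0,0,0,0,0,0,0,0,0,0,0,0,0,0,0,0,0,0],
  "jaw": 35
}}

```text
time: 31.1
eef_pos: [0.5951, 0.0491, 0.1621]
tcp_rot: [0.483, 0.517, -0.482, 0.517]
contact_force: [-0.5, 0.4, 0.5]
opening: 0.408
```

>>> {"method": "move_arm", "body": {
  "commands": [-0.2,0,0,0,-0.4,0,0,0,-0.6,0,0,0,-0.6,0,0,0,-0.6,0,0,0,-0.6,0,0,0,-0.6,0,0,0,-0.4,0,0,0,0,0,0,0,0,0,0,0]
}}

```text
time: 32.35
eef_pos: [0.5947, 0.0491, 0.2613]
tcp_rot: [0.482, 0.517, -0.483, 0.517]
contact_force: [-0.4, 0.7, 0.0]
opening: 0.41
```

```bash
python3 st.py;  python3 - <<'E'
from h import *
for n,b in (("side",(60,220,200,360)),("top",(100,260,150,310))):
    m=ctrl.read_camera(n); cv2.imwrite(f"pics/raw_{n}6.png",m[:,:,::-1])
    cv2.imwrite(f"pics/v6{n}.png",cv2.resize(m[b[0]:b[1],b[2]:b[3],::-1],None,fx=3.7,fy=3.7,interpolation=cv2.INTER_CUBIC))
E
```

```text
t 32.35 P [ 0.5947  0.0491  0.2613 -1.5018] op 0.41
rail xy mm [-96.6  -0.5] z 261.3 dpsi deg -89.99
F rail [-0.4  0.8] 0.0 T [-0.02  0.04 -0.02]
```

View pics/v6side.png

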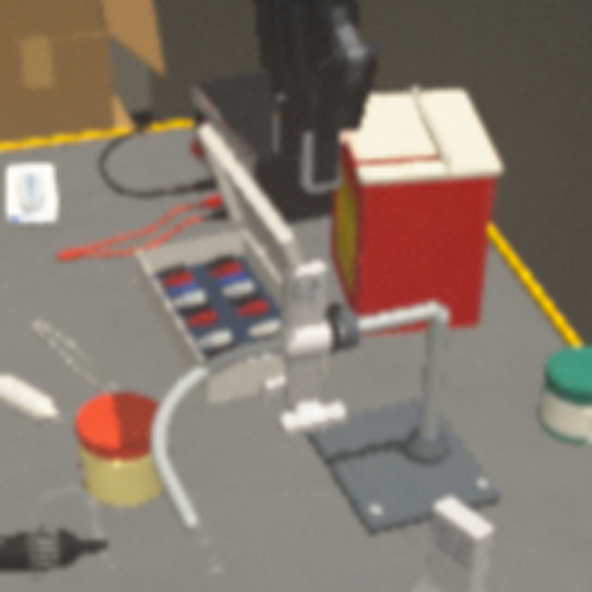

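View pics/v6top.png

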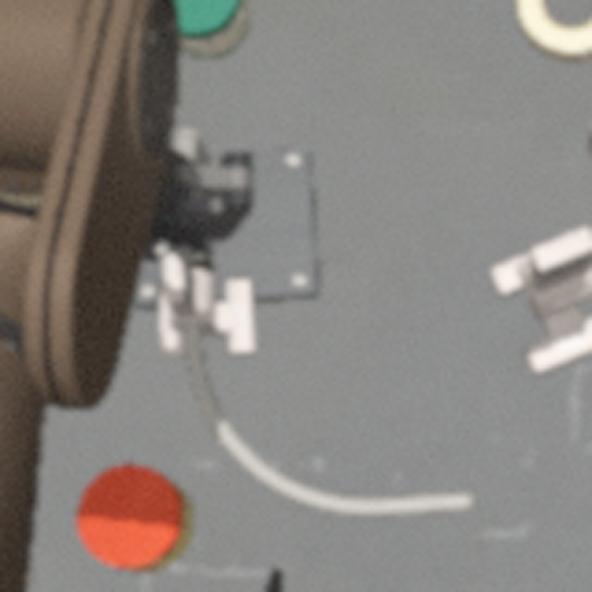

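```bash
python3 - <<'E'
from h import *
m=np.mean([ctrl.read_camera("side").astype(float) for _ in range(4)],0)[:,:,::-1]
a=cv2.resize(m[125:180,265:325],None,fx=12,fy=10.8 and 12,interpolation=cv2.INTER_CUBIC)
cv2.imwrite("pics/v7.png",np.clip(a,0,255).astype(np.uint8)[:600])
E
```

```text
(no output)
```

View pics/v7.png

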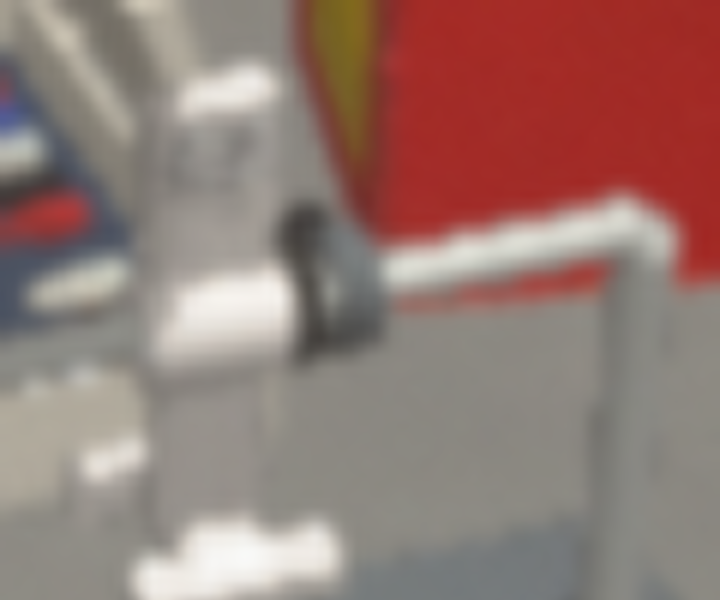

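The bushing's face, at x≈290 in the crop, meets the black ring with no visible gap. The hanger hangs upright and the gripper is well above it, so I'm handing in.

```bash
python3 -c "
from plant import ctrl
print(ctrl.sign_off(), ctrl.get_state()['time'])"
```

```text
the job is handed in; nothing more can be done
the job is handed in; nothing more can be done
```

The middle-sized hanger is back on the rail, seated against the end stop and hanging there. I handed the job in at about 33 s of the 70 s allowed.

- **Threading and bend:** I picked it up by its tab and threaded it over the free end. Side forces never read above about 3 N, including when I felt for the bore's clearance on the straight part.
- **Seating:** I pressed it against the stop twice. The first hold read 8.6–9.6 N, a little under the target, so I pressed again at about 10 N (readings 9.5–10.2 N). I then eased off to about 1.5 N and opened the jaws.
- **Last checks:** The side picture shows the bushing touching the black ring with no visible gap, and the hanger upright. The gripper was about 10 cm above it, with contact force near zero. At the start of contact the gripper sat about 2 mm farther from the post than the camera estimate of the ring's place, within what the pictures can resolve.
- **Bystanders:** The jar looked untouched in the pictures afterwards, and so did the part of the tattoo machine in view. The two bottles were outside the last crops I viewed, so I did not check them again. The arm did not go near them.

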